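# Take a guest soap from its covered dish with tongs

## Robot

A 6-joint arm with a two-finger parallel gripper is mounted at the origin on the work surface. World frame = base frame: x ahead of the robot, y to its left, z up, the work surface at z = 0. Lengths are in mm, angles in rad, forces in N, time in s.
With the tool pointing down it reaches from about 300 to 850 mm from the base axis. Payload 4.2 kg.
Tool frame: the origin (TCP) lies midway between the tips of the shut fingers; the grasp point (between the pads) lies 19 mm behind it; z points along the fingers, y is the direction in which the jaws open and shut (so a half turn about z gives the same grasp; the last joint's range is limited). The gripper opens to 91 mm and grips with 3 to 60 N. Pads are 32 mm wide; open, the fingers measure 118 mm over their backs; the gripper's body (76 mm by 178 mm) begins 60 mm behind the grasp point.
Start: joints at [-1.323, 0.32, 1.565, -0, 1.257, -0.02], TCP at [152.154, -554.52, 213.976] pointing down, gripper open.
Joint ranges: [-3.11, 3.11], [-0.84, 2.01], [0.21, 2.61], [-1.34, 4.49], [0.05, 2.63], [-2.56, 2.56]. Speed limits (rad/s): [2.57, 2.57, 3.14, 3.14, 3.14, 3.14].

## Interface

Orientations are given as a unit quaternion [x, y, z, w].
In Python, from workcell import * gives the robot as it stands. The module is installed in compiled form; this text tells all that it offers.
- The arm moves only by the shell command python3 -m crank 'ROWS' [OPENING] [FORCE]. ROWS is text: rows parted by semicolons, each of 6 numbers parted by spaces: the shift along the world's x, y, z in mm, then the turn, a rotation vector about the world's x, y, z in rad. In form: x y z ax ay az; .... A call has 1 to 12 rows; each row shifts and turns the commanded pose from where the row before left it; what a row does not reach is not made up. A row lasts 1/8 s, in which the tool goes at most 62.5 mm and 10.7 degrees, less where a joint would pass 70% of its speed; a pose out of reach is approached as far as the arm can. A call with a gripper value outside its range is refused whole. OPENING is the closure, from 0 (fully open) to 1 (shut), set as the call begins (- or left out, the last holds). The fingers move at their own pace and stop on an object; FORCE is the grip in N (left out, the last holds). Time passes only in rows, so rows that do not move let the fingers close. It gives the time, the measured TCP pose, the force and the opening at its end, in the units of the state.
- get_state(): the state, without advancing time (a new reading comes with each control period).
- get_image(name): name is "scene" or "top" or "wrist"; returns a dict with "color" (400x640x3 uint8, red, green, blue), "depth" (400x640 float32, mm along the optical axis (not along the pixel's ray), 0 where there is no reading), "vfov" (degrees; the focal length in pixels is half the picture's height over the tangent of half this angle, whatever the lens; pixels are square), "cx", "cy" (the principal point, pixels), "view" (4x4, takes a point from world to camera coordinates). Camera axes: x right, y up, looking along -z (the intrinsics and any distortion apply to the point x, -y, -z); pixel columns grow to the right and rows downward; lengths in mm; the calibration is good to about 2 mm. A picture is of the moment at which its call begins.
- hand_in(): hands the job in, once; it reports no verdict.
The state is a dict: "t": time; "joint_positions": joint angles; "dq": joint speeds; "joint_efforts": joint torques, N m; "eef_pos": TCP position; "tcp_rot": TCP orientation; "ft_force": force on the tool from outside, world axes, zero at the start; "wrist_torque": the same for the moment, N m; "gripper_width": finger opening in mm.
Only numpy, scipy, OpenCV 4.12 (cv2) and the standard library are available. Lean on these libraries where they do the work, as an engineer would, in place of code of your own. Each camera call takes 0.05 s, during which the arm holds its last target.

## Task

Take the lid off the soap dish by its knob and set it down, without dropping it, rim down and knob up, fully home in the round pocket of the wooden block. Then pick up the steel tongs, close them on the soap in the dish and lift it, touching the soap with nothing but the tongs, and finish while still holding the tongs closed on the soap, with the soap at least 12 cm above the counter. Do not disturb the toothbrush stand, the dropper bottle, the tweezer tray or the demister switch.

Things in the scene. Friction and masses are not known exactly. Their poses are not given: they have to be found in the camera images.
- dish: White ceramic pedestal soap dish fixed to the counter: flat round top 110 mm across, 25 mm above the counter, no raised edge. Origin at the centre of its underside, z up. The soap stands near the middle of its top, hidden under the lid at the start.
- lid: White ceramic cup-shaped lid over the soap, standing rim down on the dish top at the start. Open end (rim) down: 76 mm outside diameter, 38 mm high, with an upright cylindrical knob 20 mm in diameter and 28 mm tall on top (66 mm overall). 130 g, inside 68 mm across and 33 mm high. Origin at the centre of the rim plane, z up towards the knob.
- soap: Cream round bar of guest soap, an upright cylinder 34 mm in diameter and 24 mm high, loose on the dish top within 6 mm of its middle, about 30 g. Origin at the centre of its underside, z up along its axis.
- block: Dark wooden block 120 x 120 x 20 mm fixed to the counter with a round pocket in the middle of its top for the lid. Origin at the centre of its underside. It is to the left or to the right of the dish; the tongs are on the other side.
- pocket (a point): Centre of the floor of the round pocket in the wooden block: pocket 82 mm in diameter and 10 mm deep, floor 10 mm above the counter, edge slightly chamfered. z up.
- rest: Dark wooden tong rest fixed to the counter: base plate 190 x 70 x 6 mm with two cross bars, 14 mm wide with tops at 22 mm height, centred 78 mm behind (-x) and 55 mm ahead (+x) of its origin. Origin at the centre of its underside; x along the rest towards the jaws of the tongs lying on it.
- tongs: Brushed steel spring tongs lying on the rest, arms side by side. x from hinge to jaws, y to the left arm, z up. Origin midway between the arms at the place to grip, level with the underside. All parts span z 0 to 22 mm. Hinge block at x -98 to -77 mm. Flat upright grip plates at x -26 to 26 mm, 56 mm over their outsides when open. 85 g, balanced within 15 mm of the origin.
- tong_left: Left (+y) arm with its jaw. Origin on its hinge, 85 mm behind and 12 mm left of the tongs' origin; turns up to 0.16 rad inwards, always together with the right arm. A spring opens them: it pushes back on each grip plate with 4 N when open, about 6 N squeezed to 50 mm grip width, 10 N at 41 mm; so the tongs can be carried part-squeezed with the jaws still open.
- tong_right: Right (-y) arm of the tongs, the mirror image of the left; origin on its hinge 85 mm behind the tongs' origin and 12 mm to the right.
- tong_jaw (a point): Point midway between the two upright jaw paddles at half height: 85 mm ahead of and 11 mm above the tongs' origin; axes as the tongs. Paddles at x 66 to 104 mm of the tongs, 64 mm apart inside when open. The jaw gap narrows twice as much as the grip width: about 52 mm at 50 mm grip width, 34 mm (the soap's diameter) at 41 mm.
- brush_stand: Bystander: sage green ceramic stand, 145 mm wide, with two cups and two toothbrushes, 175 mm tall; origin at the centre of its underside. Leave alone.
- dropper: Bystander: closed amber glass dropper bottle, 36 mm in diameter, 108 mm tall; origin at the centre of its underside. Leave alone.
- tweezers: Bystander: open steel tray 130 x 70 x 16 mm with three tweezers; origin at the centre of its underside. Leave alone.
- demister (a joint): Bystander: chrome toggle switch of the mirror demister on the counter; 0 leaning towards the robot, 0.9 rad leaning away. Leave alone.
Not all that is in view belongs to the job. What is shaped like the lid but pink or turquoise is not meant. What is shaped like the tongs but blue is not meant.

How it is judged (in metres and radians):
On the way, in this order (a step that is already met when the one before it is completed fails the run):
1. the lid sits rim down in the block's pocket, let go, with the soap still on the dish (horizontal distance between lid and pocket below 0.006 m and z of lid in the frame of pocket between -0.003 and 0.003 m and angle between lid's own z axis and vertical below 0.08 rad and contact force between lid and the fingers below 0.05 N and linear speed of lid below 0.02 m/s and distance of soap from where it was at the start of the episode below 0.02 m), for 0.2 s.
2. the tongs, held by the robot, have lifted the soap off the dish between both jaws (contact force between each of tong_left, tong_right and soap above 0.3 N and contact force between soap and the fingers below 0.05 N and contact force between soap and the arm below 0.05 N and contact force between soap and dish below 0.02 N and contact force between soap and lid below 0.02 N and contact force between tongs and the fingers above 1 N and height (world z) of soap above 0.05 m), for 0.2 s.
At the end, for the whole second after the job is handed in: Lid rim down in the pocket (6 mm off centre, 3 mm off its floor, 0.08 rad at most), let go. The gripper holds the tongs, both jaws press the soap (over 0.3 N each); it touches no robot, dish or lid, is still, 115 mm or more up, 55 to 115 mm ahead of the tongs' origin (horizontal distance between lid and pocket below 0.006 m and z of lid in the frame of pocket between -0.003 and 0.003 m and angle between lid's own z axis and vertical below 0.08 rad and contact force between each of tong_left, tong_right and soap above 0.3 N and contact force between each of soap, lid and the fingers below 0.05 N and contact force between soap and the arm below 0.05 N and contact force between soap and dish below 0.02 N and contact force between soap and lid below 0.02 N and contact force between tongs and the fingers above 1 N and contact force between tongs and dish below 0.05 N and height (world z) of soap above 0.115 m and linear speed of soap below 0.03 m/s and x of soap in the frame of tongs between 0.055 and 0.115 m); the arm keeps its last pose, push and grip.
It fails at once if the robot touches the soap itself (contact force between soap and the fingers above 0.2 N or contact force between soap and the arm above 0.2 N).
It fails at once if the soap falls off the dish or is dropped (height (world z) of soap below 0.018 m or (linear speed of soap above 0.6 m/s and contact force between tongs and soap below 0.05 N)).
It fails at once if the lid is dropped or thrown (linear speed of lid above 0.5 m/s and contact force between lid and the fingers below 0.05 N).
It fails at once if the toothbrush stand, dropper bottle or tweezer tray is moved over 20 mm or tipped, or the demister switch is turned (distance of any of brush_stand, dropper, tweezers from where it was at the start of the episode above 0.02 m or angle between any of brush_stand, dropper, tweezers's own z axis and vertical above 0.3 rad or value of joint demister above 0.4 rad).
It also fails if it takes over 64 s, if anything falls off the work surface, if the arm or the gripper's body presses on something with over 40 N, if the wrist force passes 120 N, or if a joint passes its speed limit or range.

## Working session

There is one attempt and no reset: what is moved stays moved. The work goes in short steps, Python scripts to look and compute and a shell command to move; the robot and the scene stay as the last step left them, time stands still between calls to the robot, and variables do not carry over. Pictures are saved under pics/ and viewed, and the job is handed in when it is done.

```bash
mkdir -p pics
cat > h.py <<'E'
from workcell import *
import numpy as np, cv2
def grab(n,f):
    im=get_image(n); cv2.imwrite(f,cv2.cvtColor(im["color"],cv2.COLOR_RGB2BGR)); np.savez(''+n+'.npz',**{k:v for k,v in im.items()}); return im
def cloud(im):
    d=im["depth"].astype(float); h,w=d.shape; f=h/2/np.tan(np.radians(im["vfov"])/2)
    u,v=np.meshgrid(np.arange(w),np.arange(h))
    P=np.stack([(u-im["cx"])/f*d,-(v-im["cy"])/f*d,-d,np.ones_like(d)],-1)
    W=P@np.linalg.inv(im["view"]).T
    W[d==0]=np.nan
    return W[...,:3]
E
python3 - <<'E'
from h import *
for n in("scene","top","wrist"):
    im=grab(n,f"pics/{n}0.png"); print(n,[ (k,im[k]) for k in im if k not in("color","depth")])
print(get_state())
E
```

```text
scene [('vfov', 50.06015709826663), ('cx', 321.1184012152307), ('cy', 194.26443141894268), ('view', array([[-8.74389390e-01,  4.85134042e-01, -9.38909376e-03,
         5.36346310e+02],
       [-2.95541425e-01, -5.17127924e-01,  8.03264574e-01,
         1.10206607e+02],
       [ 3.84835627e-01,  7.05140888e-01,  5.95548376e-01,
        -1.22816684e+03],
       [ 0.00000000e+00,  0.00000000e+00,  0.00000000e+00,
         1.00000000e+00]]))]
top [('vfov', 42.4639101117637), ('cx', 319.5198246274963), ('cy', 198.9650941638042), ('view', array([[-2.09812934e-02, -9.99779703e-01,  5.74827945e-04,
        -3.55338915e+01],
       [ 9.82111982e-01, -2.05029011e-02,  1.87178220e-01,
        -6.15279362e+02],
       [-1.87125199e-01,  4.49178657e-03,  9.82325803e-01,
        -1.34444737e+03],
       [ 0.00000000e+00,  0.00000000e+00,  0.00000000e+00,
         1.00000000e+00]]))]
wrist [('vfov', 68.0944320304018), ('cx', 321.07615899220656), ('cy', 200.65905372578598), ('view', array([[ 2.65393179e-01, -9.64139917e-01, -8.25804311e-04,
        -5.74788099e+02],
       [ 9.34110695e-01,  2.57339
[... 221 characters left out ...]
))]
{'t': 0.15, 'joint_positions': array([-1.32300195e+00,  3.20145540e-01,  1.56533907e+00, -1.48015293e-05,
        1.25738271e+00, -2.00247253e-02]), 'dq': array([-0.00058636, -0.00222051, -0.00473547,  0.00122429, -0.00046237,
        0.00108724]), 'joint_efforts': array([ 8.78450301e-04, -4.12774265e+01, -2.32154882e+01,  7.29031744e-02,
        4.33419761e-02, -9.65726554e-05]), 'eef_pos': array([ 152.05868194, -554.16862418,  213.33632037]), 'tcp_rot': array([ 9.91046999e-01,  1.33511942e-01, -7.94188684e-05, -6.32403765e-04]), 'ft_force': array([ 0.42339856, -0.17429882,  0.3422805 ]), 'wrist_torque': array([-0.02942198,  0.02450868,  0.00435691]), 'gripper_width': 91.16515836971435}
```

View pics/scene0.png

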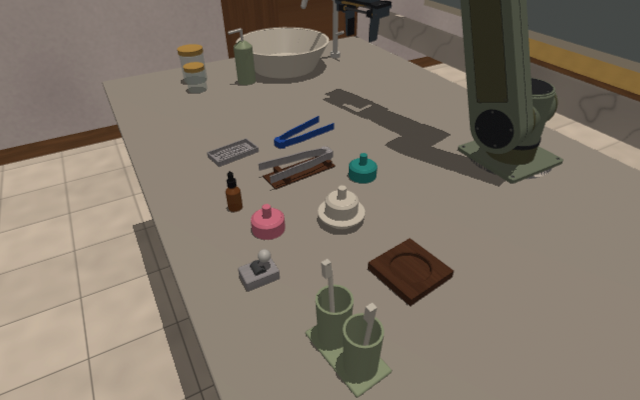

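View pics/top0.png

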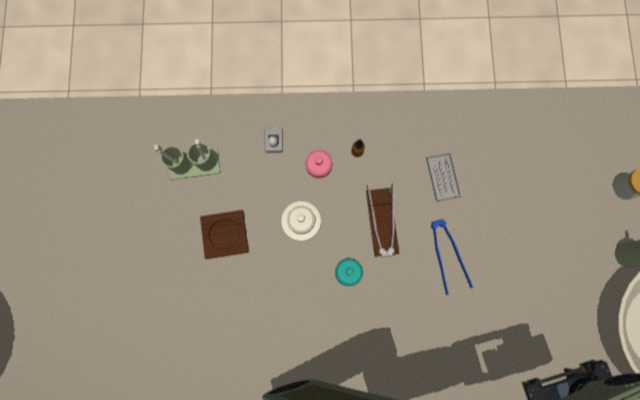

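View pics/wrist0.png

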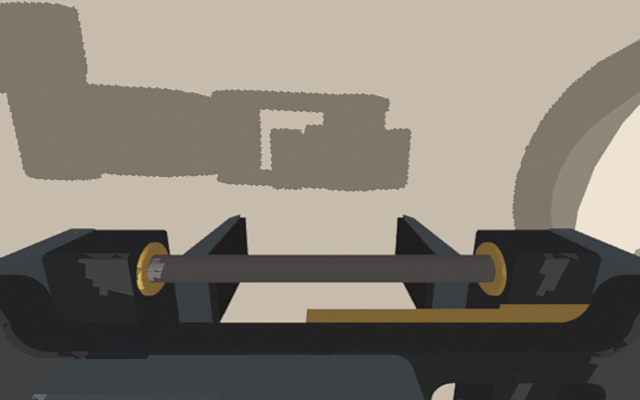

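In the top view, the possible lids are white on the dish (301,219), pink (319,163) and turquoise (349,271). The possible tongs are steel on the rest (382,220) and blue (450,255). By the description I choose white and steel. The block is at (225,234), to the left of the dish. Next I'll check these in a crop and measure them.

Run:
```python
from h import *
im=get_image("top"); W=cloud(im); c=im["color"]
cr=c[110:310,190:490]; cv2.imwrite("pics/crop1.png",cv2.cvtColor(cv2.resize(cr,(780,520),interpolation=cv2.INTER_NEAREST),cv2.COLOR_RGB2BGR))
z=W[...,2]
def reg(name,u0,u1,v0,v1,lo,hi):
    m=np.zeros(z.shape,bool); m[v0:v1,u0:u1]=True
    m&=(z>lo)&(z<hi)
    p=W[m]; 
    if len(p)==0: print(name,'none');return
    (cx,cy),r=cv2.minEnclosingCircle(p[:,:2].astype(np.float32))
    rect=cv2.minAreaRect(p[:,:2].astype(np.float32))
    print(name,len(p),p.mean(0).round(1),'circ',round(cx,1),round(cy,1),round(r,1),'rect',np.round(rect[0],1),np.round(rect[1],1),round(rect[2],1))
reg('counter',250,260,280,300,-30,30)
reg('knob',280,325,195,245,80,110)
reg('lid',280,325,195,245,57,70)
reg('dishtop',275,330,195,245,18,32)
reg('block',190,260,200,270,14,26)
reg('pocket',195,255,205,262,5,13.5)
reg('restbase',360,405,180,262,2,11)
reg('tongs',355,405,175,265,30,60)
reg('tongsall',355,405,175,265,15,60)
for n,a in dict(stand=(150,225,135,185),dem=(260,287,122,157),pink=(300,335,145,182),turq=(330,366,252,290),drop=(348,368,135,160),tray=(420,465,145,205)).items():
    reg(n,*a,12,250)
```

```text
counter 200 [376.1 135.4  -1.2] circ 376.3 136.0 29.0 rect [376.3 135.6] [52.3 26.6] 0.2
knob 44 [561.6   4.1  89.1] circ 562.4 4.0 10.0 rect [562.    4.4] [16.  18.6] 88.3
lid 456 [561.5   4.   61.5] circ 561.7 4.5 37.5 rect [562.    4.9] [70.9 72.8] 27.7
dishtop 568 [559.2   5.6  23.9] circ 563.2 5.2 55.0 rect [563.2   5.5] [108.3 107.7] 88.7
block 1153 [530.7 219.7  18.9] circ 530.9 218.9 83.9 rect [531.1 219.6] [120.5 120.6] 7.6
pocket 690 [530.3 217.5   9.1] circ 532.6 218.0 109.0 rect [532.6 216.9] [161.7 154.4] 88.8
restbase 1165 [ 563.4 -222.1    5.1] circ 561.1 -223.8 130.2 rect [ 561.1 -223.9] [125.8 231.4] 87.9
tongs 366 [ 535.1 -218.2   40.3] circ 550.6 -196.4 125.9 rect [ 548.  -209.8] [ 97.4 242.9] 79.0
tongsall 599 [ 544.2 -219.1   33.1] circ 550.6 -196.4 125.9 rect [ 550.2 -197. ] [221.3 122.8] 2.6
stand 1229 [736.  312.1  75.2] circ 733.4 304.8 72.9 rect [733.8 307.6] [ 68.9 138.8] 7.7
dem 424 [796.8  79.2  29.8] circ 799.7 81.1 42.2 rect [799.8  79.6] [71.9 48.9] 0.3
pink 573 [721.6 -47.7  36.8] circ 725.4 -47.3 38.9 rect [724.4 -47.7] [70.9 75.2] 88.8
turq 621 [ 418.2 -122.7   37.5] circ 419.2 -123.3 37.9 rect [ 418.5 -122.9] [73.4 72.9] 89.4
drop 174 [ 757.6 -157.6   59.4] circ 763.8 -160.2 18.1 rect [ 761.  -158.5] [34.5 29.7] 74.1
tray 202 [ 685.9 -400.9   15. ] circ 682.7 -402.8 72.1 rect [ 684.  -401.7] [130.5  72. ] 10.0
```

View pics/crop1.png

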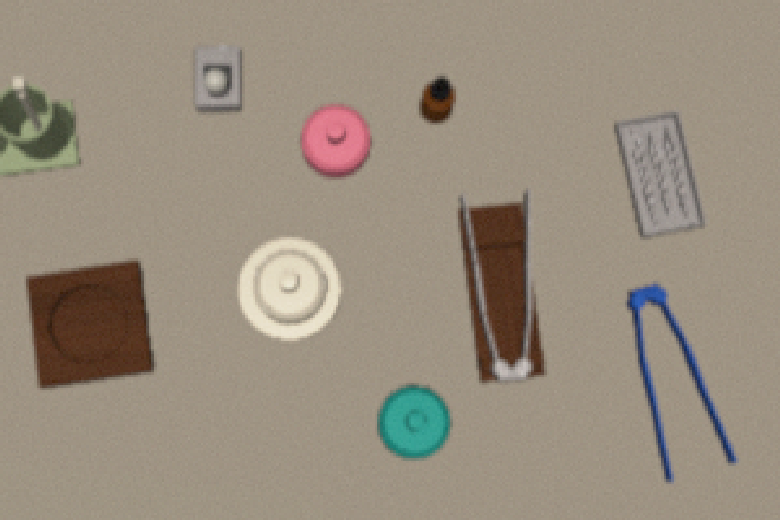

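The crop confirms it: the white lid with knob on the dish (crop 290,283) and the steel tongs with hinge toward the robot and jaws ahead (crop 500,285). I'm moving above the lid now.

```bash
python3 -m crank '34 46 1 0 0 -0.022; 34 46 1 0 0 -0.022; 34 46 1 0 0 -0.022; 34 46 1 0 0 -0.022; 34 46 1 0 0 -0.022; 34 46 1 0 0 -0.022; 34 46 1 0 0 -0.022; 34 46 1 0 0 -0.022; 34 46 1 0 0 -0.022; 34 46 1 0 0 -0.022; 34 46 1 0 0 -0.022; 0 0 0 0 0 -0.022' 0 20
python3 -m crank '0 0 0 0 0 0; 0 0 0 0 0 0'
python3 - <<'E'
from h import *
im=grab("wrist","pics/w1.png"); print(np.linalg.inv(im["view"])[:3,3])
s=get_state();print(s["eef_pos"],s["tcp_rot"],s["joint_positions"])
W=cloud(im);z=W[...,2]
for n,lo,hi in(("knob",84,100),("lidtop",55,70),("dish",18,32)):
    m=(z>lo)&(z<hi)&(np.hypot(W[...,0]-562,W[...,1]-4)<70); p=W[m]
    if len(p): (x,y),r=cv2.minEnclosingCircle(p[:,:2].astype(np.float32)); print(n,len(p),p.mean(0).round(1),round(x,1),round(y,1),round(r,1))
E
```

```text
t: 1.7
eef_pos: [527.8, -45.6, 224.5]
tcp_rot: [1.0, 0.004, 0.0, -0.0]
ft_force: [-0.5, -0.6, -0.4]
gripper_width: 91.3
t: 1.95
eef_pos: [525.4, -49.6, 225.0]
tcp_rot: [1.0, 0.001, -0.0, 0.0]
ft_force: [-0.5, -0.3, -0.9]
gripper_width: 91.3
[595.97136858 -49.39104223 395.34449173]
[525.44704421 -49.61851577 225.06019935] [ 9.99999382e-01  1.09796928e-03 -1.13700591e-04  1.33821418e-04] [-1.15756810e-01  2.38223331e-01  1.65146386e+00 -3.07830966e-04
  1.25210012e+00  1.45294006e+00]
knob 300 [563.    2.2  90. ] 562.6 2.8 9.9
lidtop 3117 [564.3   1.5  61.3] 562.6 2.8 37.8
dish 2628 [571.4  -1.   24.5] 563.7 3.7 54.9
```

View pics/w1.png

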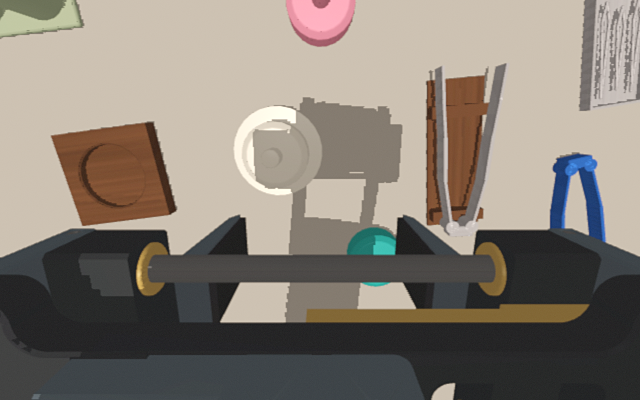

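The wrist view shows the white lid (275,155), block (115,175), steel tongs (465,150) and turquoise lid (375,255). I'll measure the block and tongs here too.

Run:
```python
from h import *
im=dict(np.load("wrist.npz"));W=cloud(im);z=W[...,2];c=im["color"].astype(int)
V,U=np.mgrid[:400,:640]
m=(U>40)&(U<190)&(V>100)&(V<232)&(z>15)&(z<26); p=W[m]; r=cv2.minAreaRect(p[:,:2].astype(np.float32));print('block',p.mean(0).round(1),r)
m=(U>60)&(U<170)&(V>130)&(V<215)&(z>6)&(z<13.5)&(np.hypot(W[...,0]-531,W[...,1]-219)<48); p=W[m];print('pocket',p.mean(0).round(1),cv2.minEnclosingCircle(p[:,:2].astype(np.float32)))
# tongs top z>38
m=(U>420)&(U<520)&(V>55)&(V<240)&(z>36)&(z<52); p=W[m]; print('tongs n',len(p),np.percentile(p[:,2],[5,50,95]))
for x0 in range(440,670,10):
    q=p[(p[:,0]>=x0)&(p[:,0]<x0+10)]
    if len(q): 
        y=np.sort(q[:,1]); g=np.diff(y); k=g.argmax(); print(x0,len(q),y[0].round(1),y[k].round(1),y[k+1].round(1),y[-1].round(1))
m=(U>415)&(U<520)&(V>55)&(V<240)&(z>2)&(z<11)&(abs(W[...,1]+218)<60); p=W[m];print('base',p.mean(0))
```

```text
block [534.7 218.   19.3] ((531.32080078125, 218.28895568847656), (120.4910659790039, 122.3659896850586), 7.668482303619385)
pocket [531.5 222.4   9.5] ((531.1892700195312, 220.23764038085938), 40.839813232421875)
tongs n 2285 [36.9130576  42.84048301 44.72486171]
450 2 -216.2 -216.2 -215.1 -215.1
460 183 -245.5 -209.6 -208.3 -207.9
470 233 -248.1 -248.1 -246.2 -206.8
480 96 -243.6 -234.6 -217.9 -208.4
490 86 -245.6 -240.9 -211.7 -205.8
500 85 -246.5 -242.3 -208.4 -203.4
510 84 -248.5 -243.8 -205.6 -201.0
520 90 -249.7 -245.0 -202.8 -198.4
530 97 -251.1 -246.3 -202.0 -196.9
540 108 -251.1 -246.6 -200.8 -195.8
550 109 -251.8 -246.8 -200.1 -194.2
560 106 -252.1 -246.9 -198.8 -193.7
570 115 -252.6 -247.1 -197.7 -192.7
580 105 -252.0 -247.5 -196.6 -191.7
590 103 -253.9 -247.7 -194.2 -190.2
600 105 -253.5 -248.8 -193.4 -188.9
610 104 -254.1 -249.6 -190.6 -187.0
620 103 -254.2 -250.1 -189.8 -186.0
630 118 -254.4 -250.5 -188.9 -184.5
640 119 -255.1 -251.0 -188.2 -183.1
650 113 -256.0 -251.7 -186.0 -181.9
660 21 -256.2 -255.9 -255.0 -252.0
base [ 572.49295403 -223.06271601    5.60308284]
```

```bash
python3 -m crank '37 53 0 0 0 0; 0 0 -40 0 0 0; 0 0 -40 0 0 0; 0 0 -30 0 0 0; 0 0 -20 0 0 0; 0 0 -10 0 0 0; 0 0 -10 0 0 0; 0 0 0 0 0 0; 0 0 0 0 0 0; 0 0 0 0 0 0'
python3 - <<'E'
from h import *
im=grab("wrist","pics/w2.png"); W=cloud(im);z=W[...,2]
for n,lo,hi in(("knob",84,100),("lidtop",55,70),("dish",18,32)):
    m=(z>lo)&(z<hi)&(np.hypot(W[...,0]-562,W[...,1]-4)<60); p=W[m]
    if len(p): (x,y),r=cv2.minEnclosingCircle(p[:,:2].astype(np.float32)); print(n,len(p),p.mean(0).round(1),round(x,1),round(y,1),round(r,1))
print(get_state()["eef_pos"])
E
```

```text
t: 3.25
eef_pos: [562.4, 2.8, 75.6]
tcp_rot: [1.0, 0.002, 0.001, 0.0]
ft_force: [-0.4, 0.8, 0.2]
gripper_width: 91.3
knob 1406 [571.8   2.8  91.1] 578.2 2.3 55.2
lidtop 6272 [574.8   3.1  61.4] 562.7 3.0 37.7
dish 5156 [588.    5.5  24.6] 563.8 3.9 54.9
[562.32097932   2.77244337  75.56294271]
```

View pics/w2.png

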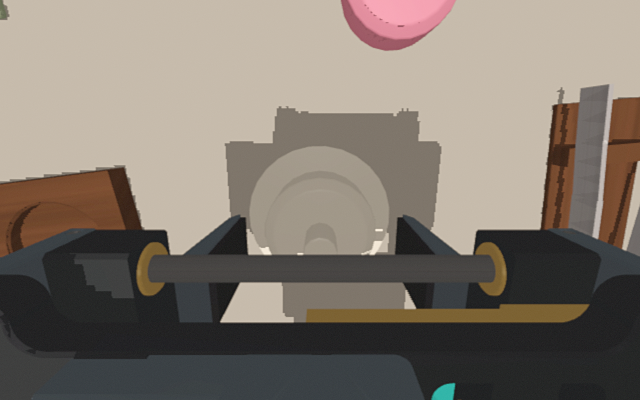

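The knob (320,240) is centred between the fingers. Lower and grip.

```bash
python3 -m crank '0 0 -5 0 0 0; 0 0 -4 0 0 0; 0 0 0 0 0 0; 0 0 0 0 0 0'
python3 -m crank '0 0 0 0 0 0; 0 0 0 0 0 0; 0 0 0 0 0 0; 0 0 0 0 0 0; 0 0 0 0 0 0; 0 0 0 0 0 0' 1 20
python3 -m crank '0 0 0 0 0 0; 0 0 0 0 0 0; 0 0 0 0 0 0; 0 0 0 0 0 0; 0 0 0 0 0 0; 0 0 0 0 0 0'
```

```text
t: 3.8
eef_pos: [561.9, 2.7, 65.9]
tcp_rot: [1.0, 0.002, -0.0, 0.0]
ft_force: [-0.0, -1.1, -0.4]
gripper_width: 91.4
t: 4.55
eef_pos: [561.9, 2.7, 66.0]
tcp_rot: [1.0, 0.002, 0.0, 0.0]
ft_force: [-0.0, -0.1, -0.2]
gripper_width: 34.2
t: 5.3
eef_pos: [561.9, 2.7, 66.0]
tcp_rot: [1.0, 0.002, 0.0, 0.0]
ft_force: [0.7, 0.6, -0.1]
gripper_width: 19.6
```

```bash
python3 -m crank '0 0 5 0 0 0; 0 0 15 0 0 0; 0 0 20 0 0 0; 0 0 20 0 0 0; 0 0 0 0 0 0; 0 0 0 0 0 0'
python3 -m crank '-3 20 0 0 0 0; -5 35 0 0 0 0; -6 45 0 0 0 0; -6 45 0 0 0 0; -5 35 0 0 0 0; -3 20 0 0 0 0; -2 10 0 0 0 0; 0 0 0 0 0 0; 0 0 0 0 0 0; 0 0 0 0 0 0; 0 0 0 0 0 0'
python3 - <<'E'
from h import *
im=grab("wrist","pics/w3.png"); W=cloud(im);z=W[...,2]
print(get_state()["eef_pos"],get_state()["gripper_width"],get_state()["ft_force"])
im2=grab("top","pics/t3.png");W2=cloud(im2)
V,U=np.mgrid[:400,:640]
for w in(W,W2):
    z=w[...,2]
    # soap
    m=(z>40)&(z<60)&(np.hypot(w[...,0]-562,w[...,1]-4)<40);p=w[m]
    if len(p)>5: print('soap',len(p),p.mean(0).round(1),cv2.minEnclosingCircle(p[:,:2].astype(np.float32)))
    for n,zz,t in(("lidtop",118,8),("block",19,4)):
        m=(abs(z-zz)<t)&(np.hypot(w[...,0]-531,w[...,1]-219)<90);p=w[m]
        if len(p)>5: print(n,len(p),p.mean(0).round(1),cv2.minEnclosingCircle(p[:,:2].astype(np.float32)),cv2.minAreaRect(p[:,:2].astype(np.float32)))
E
```

```text
t: 6.05
eef_pos: [561.5, 2.8, 125.8]
tcp_rot: [1.0, 0.002, -0.0, 0.0]
ft_force: [0.0, 0.2, -0.9]
gripper_width: 19.6
t: 7.42
eef_pos: [532.1, 212.1, 126.0]
tcp_rot: [1.0, 0.001, 0.0, 0.0]
ft_force: [-0.4, 0.3, -0.4]
gripper_width: 19.6
[532.07702805 212.24380849 126.02810114] 19.581426457151895 [-0.42295701 -0.51469672 -0.59264403]
soap 1443 [565.2   6.4  47.7] ((564.6942138671875, 3.7687435150146484), 17.71841812133789)
lidtop 4313 [552.  211.8 120.7] ((532.7344360351562, 211.73580932617188), 37.897735595703125) ((535.8745727539062, 215.20458984375), (66.003662109375, 73.87452697753906), 59.04340362548828)
block 5576 [566.2 224.2  19.5] ((542.9964599609375, 220.12295532226562), 76.84186553955078) ((543.1503295898438, 220.1806640625), (96.75287628173828, 120.18892669677734), 7.644341468811035)
soap 119 [563.4   4.3  47.6] ((563.3060913085938, 4.840716361999512), 16.810527801513672)
lidtop 87 [535.  191.4 119.2] ((530.7078857421875, 210.34817504882812), 37.351951599121094) ((521.6292114257812, 200.24998474121094), (44.028324127197266, 74.02073669433594), 46.60216522216797)
block 225 [508.1 192.7  18.8] ((520.2935791015625, 210.44369506835938), 68.10933685302734) ((512.8789672851562, 203.04824829101562), (112.76319885253906, 116.02134704589844), 45.75302505493164)
```

View pics/w3.png

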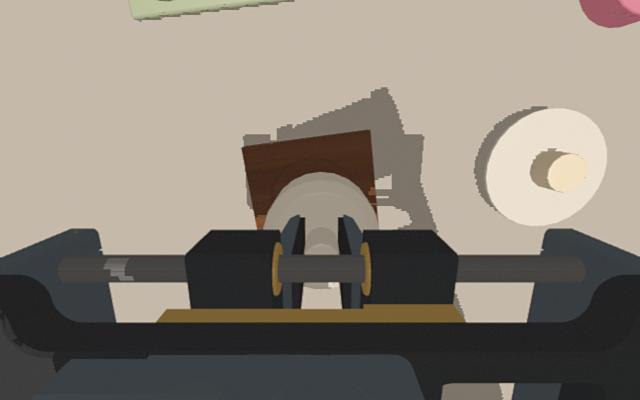

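View pics/t3.png

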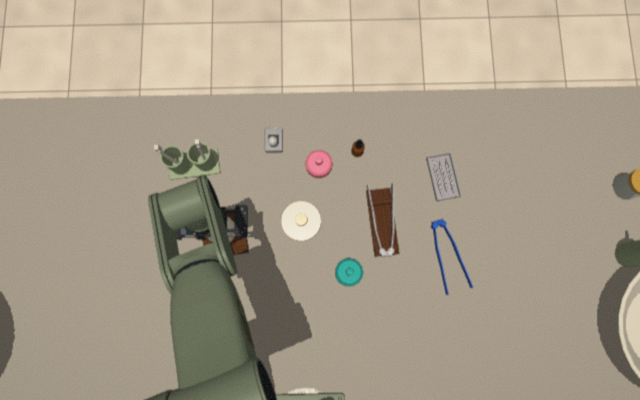

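The lid is held at the knob (320,240) over the block (315,180), and the soap on the dish is now visible at (560,172). Shift by (-1.3, +6.8) and lower.

```bash
python3 -m crank '-1.3 6.8 0 0 0 0; 0 0 -15 0 0 0; 0 0 -20 0 0 0; 0 0 -15 0 0 0; 0 0 -8 0 0 0; 0 0 0 0 0 0; 0 0 0 0 0 0'
python3 - <<'E'
from h import *
s=get_state();print(s["eef_pos"],s["ft_force"])
im=grab("wrist","pics/w4.png"); im=grab("scene","pics/s4.png")
c=cv2.imread("pics/s4.png")[200:330,330:490]; cv2.imwrite("pics/s4c.png",cv2.resize(c,None,fx=4.5,fy=4.5,interpolation=cv2.INTER_CUBIC))
E
```

```text
t: 8.4
eef_pos: [531.1, 219.7, 68.5]
tcp_rot: [1.0, 0.002, 0.001, -0.0]
ft_force: [-1.3, 0.2, -1.3]
gripper_width: 19.7
[531.13356346 219.71739238  68.48582803] [-1.26046191  0.1881182  -1.27281151]
```

View pics/w4.png

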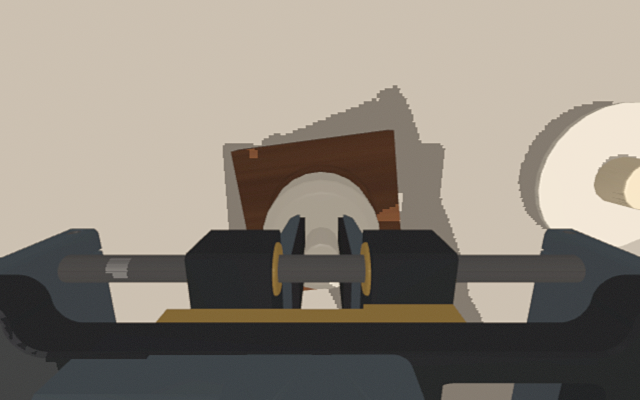

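View pics/s4c.png

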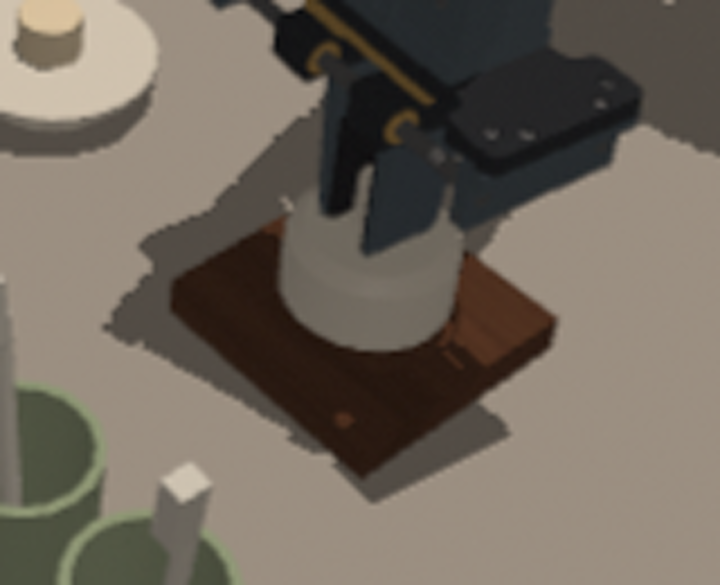

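The lid (320,215) hovers over the block. Before inserting I'll check the numeric offset between lid and block from this picture.

Run:
```python
from h import *
im=dict(np.load("wrist.npz")); w=cloud(im); z=w[...,2]
for n,zz,t in(("lidtop",64,5),("block",19,4)):
    m=(abs(z-zz)<t)&(np.hypot(w[...,0]-531,w[...,1]-219)<90);p=w[m].astype(np.float32)
    if n=="lidtop": print(n,len(p),cv2.minEnclosingCircle(p[:,:2]))
    else:
        r=cv2.minAreaRect(p[:,:2]); print(n,r, cv2.boxPoints(r))
```

```text
Traceback (most recent call last):
cv2.error: OpenCV(4.12.0) /io/opencv/modules/imgproc/src/shapedescr.cpp:201: error: (-215:Assertion failed) count >= 0 && (depth == CV_32F || depth == CV_32S) in function 'minEnclosingCircle'
```

Run:
```python
from h import *
im=dict(np.load("wrist.npz")); w=cloud(im); z=w[...,2]
for n,zz,t in(("lidtop",64,6),("block",19,4)):
    m=(abs(z-zz)<t)&(np.hypot(w[...,0]-531,w[...,1]-219)<90);p=np.ascontiguousarray(w[m][:,:2]).astype(np.float32)
    if n=="lidtop": print(n,len(p),w[m].mean(0),cv2.minEnclosingCircle(p))
    else:
        r=cv2.minAreaRect(p); print(n,r, cv2.boxPoints(r))
```

```text
lidtop 4222 [550.47912365 219.44476776  63.52298125] ((531.5750732421875, 219.2529754638672), 37.93968200683594)
block ((531.3847045898438, 218.8464813232422), (120.29012298583984, 120.57679748535156), 7.701710224151611) [[463.7026  270.53064]
 [479.8618  151.04153]
 [599.0668  167.16232]
 [582.9076  286.65143]]
```

The lid is within 0.5 mm of the block centre. Inserting now.

```bash
python3 -m crank '0 -0.4 -5 0 0 0; 0 0 -4 0 0 0; 0 0 -3 0 0 0; 0 0 -2 0 0 0; 0 0 -2 0 0 0; 0 0 -1 0 0 0; 0 0 0 0 0 0; 0 0 0 0 0 0'
```

```text
t: 9.5
eef_pos: [530.6, 219.2, 51.1]
tcp_rot: [1.0, 0.002, 0.0, 0.0]
ft_force: [-0.1, -0.0, 0.2]
gripper_width: 19.2
```

```bash
python3 -m crank '0 0 -0.6 0 0 0; 0 0 -0.6 0 0 0; 0 0 0 0 0 0; 0 0 0 0 0 0'
python3 -c "
from h import *
print(get_state()['ft_force'])
im=get_image('wrist');w=cloud(im);z=w[...,2]
m=(abs(z-48)<6)&(np.hypot(w[...,0]-531,w[...,1]-219)<60)
print(w[m].mean(0),np.percentile(w[m][:,2],[10,50,90]),get_state()['ft_force'])"
```

```text
t: 10.0
eef_pos: [530.8, 219.2, 50.7]
tcp_rot: [1.0, 0.002, 0.0, -0.0]
ft_force: [-2.3, -0.4, 6.4]
gripper_width: 19.5
[-2.34566956 -0.37163998  6.41338578]
[549.43265137 218.87486053  46.19491464] [43.19817611 46.5998992  47.82782398] [-1.89177001 -0.5220183   5.70216396]
```

There is 6 N of contact at the expected height, so the lid is home. Release and retreat.

```bash
python3 -m crank '0 0 0.5 0 0 0; 0 0 0 0 0 0; 0 0 0 0 0 0; 0 0 0 0 0 0; 0 0 0 0 0 0; 0 0 0 0 0 0; 0 0 0 0 0 0; 0 0 0 0 0 0; 0 0 0 0 0 0; 0 0 0 0 0 0' 0 20
python3 -m crank '0 0 0 0 0 0; 0 0 5 0 0 0; 0 0 20 0 0 0; 0 0 30 0 0 0; 0 0 40 0 0 0; 0 0 40 0 0 0; 0 0 40 0 0 0; 0 0 0 0 0 0; 0 0 0 0 0 0; 0 0 0 0 0 0'
python3 - <<'E'
from h import *
im=grab("wrist","pics/w5.png"); w=cloud(im);z=w[...,2]
for n,lo,hi in(("knob",70,85),("lidtop",43,53)):
    m=(z>lo)&(z<hi)&(np.hypot(w[...,0]-531,w[...,1]-219)<45);p=w[m];print(n,len(p),p.mean(0),cv2.minEnclosingCircle(np.ascontiguousarray(p[:,:2]).astype(np.float32)))
    A=np.c_[p[:,:2],np.ones(len(p))]; 
    if len(p)>10 : print(np.linalg.lstsq(A,p[:,2],rcond=None)[0][:2])
E
```

```text
t: 11.3
eef_pos: [530.7, 219.1, 50.3]
tcp_rot: [1.0, 0.002, 0.0, 0.0]
ft_force: [-0.7, 0.4, -0.1]
gripper_width: 91.2
t: 12.55
eef_pos: [529.8, 218.8, 223.8]
tcp_rot: [1.0, 0.002, -0.001, 0.001]
ft_force: [-0.1, 0.0, 0.2]
gripper_width: 91.0
knob 245 [531.86241261 218.5761964   75.03875915] ((531.44189453125, 218.46958923339844), 9.930174827575684)
[-0.02797752 -0.00778688]
lidtop 2418 [533.56027226 218.48381906  46.7400364 ] ((531.8028564453125, 218.22772216796875), 36.82871627807617)
[-0.0037348  -0.00103261]
```

View pics/w5.png

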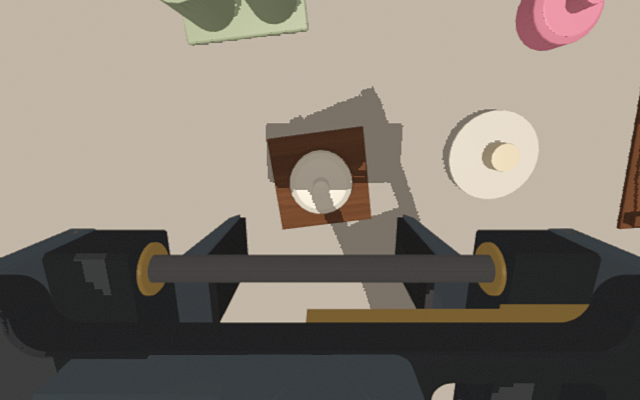

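The lid is centred and flat in the block (320,182), and the soap is still on the dish (503,157). Next, the tongs.

```bash
python3 -m crank '0 -25 0 0 0 0; 0 -45 0 0 0 0; -1 -45 0 0 0 0; -1 -45 0 0 0 0; -1 -45 0 0 0 0; -1 -45 0 0 0 0; -1 -45 0 0 0 0; -1 -45 0 0 0 0; 0 -45 0 0 0 0; 0 -37 0 0 0 0; 0 -20 0 0 0 0; 0 0 0 0 0 0'
python3 -m crank '0 0 0 0 0 0; 0 0 0 0 0 0; 0 0 0 0 0 0'
cat > tg.py <<'E'
from h import *
import sys
im=grab("wrist",sys.argv[1]); w=cloud(im);z=w[...,2]
print(get_state()["eef_pos"])
m=(z>38)&(z<50)&(abs(w[...,1]+223)<60)&(w[...,0]>440)&(w[...,0]<680);p=w[m]
X=[];M=[]
for x0 in range(440,675,10):
    q=p[(p[:,0]>=x0)&(p[:,0]<x0+10)]
    if len(q)>20:
        y=np.sort(q[:,1]); g=np.diff(y);k=g.argmax(); print(x0,len(q),y[0].round(1),y[k].round(1),y[k+1].round(1),y[-1].round(1),'mid',((y[0]+y[-1])/2).round(2),((y[k]+y[k+1])/2).round(2))
        X.append(x0+5);M.append((y[0]+y[-1])/2)
print('x range',p[:,0].min(),p[:,0].max(),np.polyfit(X,M,1))
m=(z>3)&(z<9)&(abs(w[...,1]+223)<60)&(w[...,0]>440)&(w[...,0]<690);q=w[m]
h=np.percentile(q,[1,99],axis=0);print('rest',h)
E
python3 tg.py pics/w6.png
```

```text
t: 14.1
eef_pos: [524.4, -223.3, 224.5]
tcp_rot: [1.0, 0.001, -0.001, -0.0]
ft_force: [-0.8, 1.0, -0.8]
gripper_width: 91.3
t: 14.48
eef_pos: [524.7, -222.0, 225.4]
tcp_rot: [1.0, 0.003, 0.0, 0.0]
ft_force: [-0.5, 0.6, 0.7]
gripper_width: 91.3
[ 524.75533915 -222.13102171  225.44940405]
460 182 -246.4 -245.1 -243.8 -208.6 mid -227.5 -244.46
470 211 -246.4 -226.2 -224.9 -207.3 mid -226.9 -225.57
480 59 -243.5 -234.9 -216.1 -208.6 mid -226.05 -225.5
490 45 -245.7 -242.1 -211.1 -206.3 mid -225.99 -226.62
500 43 -246.7 -243.1 -208.7 -205.0 mid -225.86 -225.92
510 49 -247.8 -244.2 -206.3 -201.5 mid -224.66 -225.29
520 47 -249.9 -246.5 -203.9 -199.1 mid -224.52 -225.19
530 61 -251.0 -247.2 -201.7 -198.0 mid -224.5 -224.45
540 61 -250.8 -247.2 -200.5 -196.9 mid -223.85 -223.89
550 58 -251.5 -247.9 -199.4 -195.8 mid -223.64 -223.66
560 67 -251.6 -247.7 -198.3 -194.7 mid -223.12 -223.0
570 67 -251.2 -247.7 -197.3 -193.7 mid -222.48 -222.5
580 54 -251.9 -248.5 -197.0 -192.7 mid -222.34 -222.74
590 52 -251.8 -249.3 -194.9 -190.6 mid -221.23 -222.12
600 56 -252.7 -249.6 -193.0 -189.6 mid -221.15 -221.26
610 55 -253.5 -250.2 -191.8 -187.6 mid -220.55 -220.98
620 57 -254.3 -251.0 -190.0 -186.6 mid -220.44 -220.5
630 59 -254.1 -251.6 -188.9 -185.6 mid -219.82 -220.24
640 62 -255.0 -251.7 -187.7 -183.8 mid -219.39 -219.7
650 59 -255.4 -252.2 -186.1 -182.7 mid -219.08 -219.12
x range 460.01241313419916 662.5680953716904 [ 4.37406119e-02 -2.47647828e+02]
rest [[ 469.89860532 -261.79812529    3.70133697]
 [ 652.61685411 -188.1549941     7.50085204]]
```

View pics/w6.png

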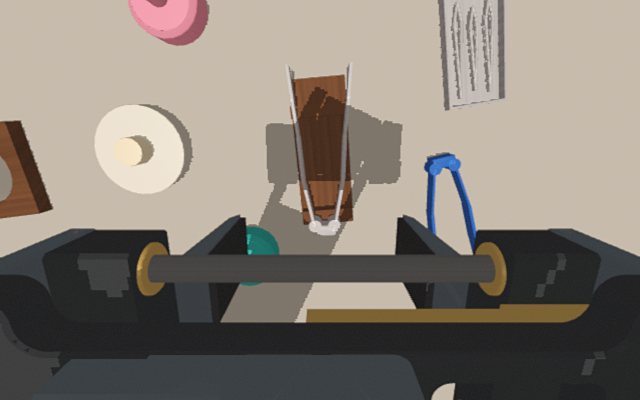

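The steel tongs (hinge 325,227; jaws 290–350,68) are at origin ≈ (558, -223.2), yaw 0.044. Descending around them.

```bash
python3 -m crank '33.3 -1.1 0 0 0 0.04; 0 0 -50 0 0 0; 0 0 -50 0 0 0; 0 0 -40 0 0 0; 0 0 -20 0 0 0; 0 0 0 0 0 0; 0 0 0 0 0 0; 0 0 0 0 0 0'
python3 tg.py pics/w7.png | tail -3
python3 -c "
from h import *
print(get_state()['tcp_rot'])"
```

```text
t: 15.52
eef_pos: [558.8, -224.3, 66.7]
tcp_rot: [1.0, 0.022, 0.001, 0.001]
ft_force: [-0.0, -1.2, 0.0]
gripper_width: 91.2
x range 484.1504087147307 662.8401255292816 [-4.22437132e-02 -1.98658814e+02]
rest [[ 487.72084925 -259.58903569    4.00179178]
 [ 652.92004999 -187.91098326    7.29180966]]
[9.99758585e-01 2.19365436e-02 1.11800238e-03 5.56689146e-04]
```

View pics/w7.png

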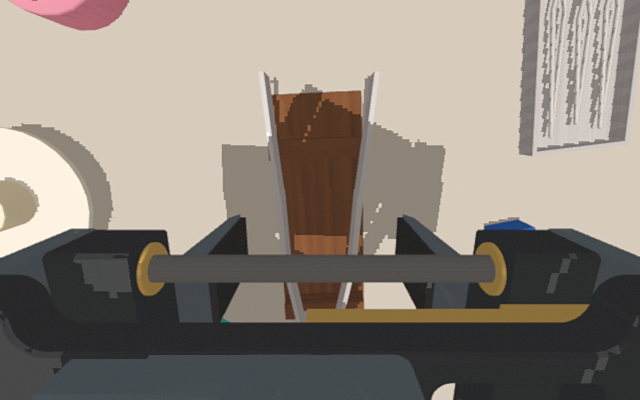

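The tongs (265–375, 75–300) lie centred between the fingers. Lower, then squeeze to about 50 mm.

```bash
python3 -m crank '0 1 -20 0 0 0; 0 0 -15 0 0 0; 0 0 -10 0 0 0; 0 0 -5 0 0 0; 0 0 0 0 0 0; 0 0 0 0 0 0'
python3 -m crank '0 0 0 0 0 0; 0 0 0 0 0 0; 0 0 0 0 0 0; 0 0 0 0 0 0; 0 0 0 0 0 0; 0 0 0 0 0 0; 0 0 0 0 0 0; 0 0 0 0 0 0' 0.45 25
```

```text
t: 16.32
eef_pos: [558.3, -223.2, 15.7]
tcp_rot: [1.0, 0.022, 0.0, 0.0]
ft_force: [-0.2, -0.5, 0.2]
gripper_width: 91.1
t: 17.32
eef_pos: [558.0, -223.0, 15.3]
tcp_rot: [1.0, 0.022, 0.0, 0.0]
ft_force: [0.6, 0.7, 0.6]
gripper_width: 50.1
```

```bash
python3 -m crank '0 0 5 0 0 0; 0 0 10 0 0 0; 0 0 20 0 0 0; 0 0 25 0 0 0; 0 0 25 0 0 0; 0 0 20 0 0 0; 0 0 0 0 0 0; 0 0 0 0 0 0; 0 0 0 0 0 0'
cat > jw.py <<'E'
from h import *
import sys
im=grab("wrist",sys.argv[1]); w=cloud(im);z=w[...,2]; s=get_state(); T=s["eef_pos"]; print(T,s["gripper_width"],s["tcp_rot"].round(4))
zt=T[2]-16+44
from scipy.spatial.transform import Rotation as R
yaw=R.from_quat(s["tcp_rot"]).as_matrix()[:2,0]; yaw=yaw/np.linalg.norm(yaw)
d=w-T; a=d[...,0]*yaw[0]+d[...,1]*yaw[1]; b=-d[...,0]*yaw[1]+d[...,1]*yaw[0]
m=(a>25)&(a<125)&(abs(b)<45)&(abs(z-zt)<10)
for a0 in range(25,125,10):
    k=m&(a>=a0)&(a<a0+10)
    if k.sum()>10:
        y=np.sort(b[k]);g=np.diff(y);i=g.argmax();print(a0,k.sum(),'z50',np.median(z[k]).round(1),'z95',np.percentile(z[k],95).round(1),y[[0,i,i+1,-1]].round(1),'in mid',((y[i]+y[i+1])/2).round(2),'out mid',((y[0]+y[-1])/2).round(2))
print('tip',a[m].max(), 'expected top z',zt)
m=(z>44)&(z<53)&(np.hypot(w[...,0]-563,w[...,1]-4)<30);p=w[m]
if len(p)>10: print('soap',len(p),p.mean(0),cv2.minEnclosingCircle(np.ascontiguousarray(p[:,:2]).astype(np.float32)))
E
python3 jw.py pics/w8.png
```

```text
t: 18.45
eef_pos: [557.2, -222.7, 119.2]
tcp_rot: [1.0, 0.022, -0.001, -0.0]
ft_force: [-0.8, 0.3, -0.8]
gripper_width: 50.3
[ 557.38131025 -222.74343032  119.23648084] 50.18893072624705 [ 9.998e-01  2.190e-02 -9.000e-04 -4.000e-04]
25 370 z50 147.0 z95 148.2 [-26.  -21.9  21.   25.3] in mid -0.45 out mid -0.38
35 371 z50 146.9 z95 148.2 [-26.7 -23.   22.1  25.9] in mid -0.42 out mid -0.38
45 397 z50 147.0 z95 148.2 [-27.4 -23.7  22.9  26.6] in mid -0.38 out mid -0.43
55 416 z50 146.9 z95 148.2 [-28.1 -24.4  23.6  27.3] in mid -0.37 out mid -0.4
65 450 z50 147.0 z95 148.4 [-28.6 -24.9  24.1  27.6] in mid -0.4 out mid -0.46
75 466 z50 147.0 z95 148.4 [-29.1 -25.5  24.6  28.3] in mid -0.44 out mid -0.41
85 484 z50 147.1 z95 148.4 [-29.5 -26.   25.1  28.6] in mid -0.44 out mid -0.43
95 435 z50 147.0 z95 148.4 [-30.  -26.5  25.5  29.2] in mid -0.5 out mid -0.41
tip 103.57834847112706 expected top z 147.23648083968183
soap 1348 [564.87670256   1.26583045  48.12215715] ((564.5872192382812, 2.7315285205841064), 17.61341667175293)
```

View pics/w8.png

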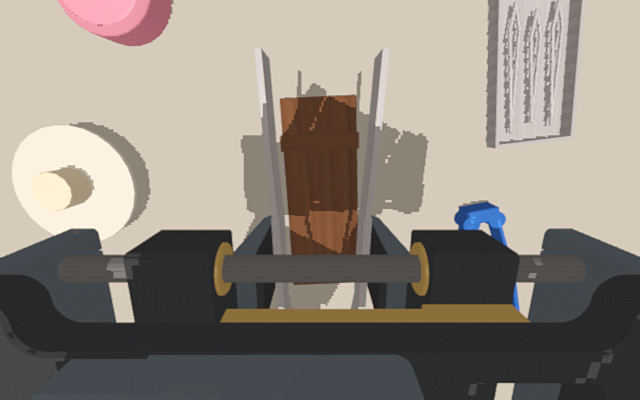

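The tongs are held level, with the jaws (260–385, 50) 52 mm apart. Carry them to the soap.

```bash
python3 -m crank '-7 20 0 0 0 0; -12 34 0 0 0 0; -15 43 0 0 0 0; -15 43 0 0 0 0; -13 37 0 0 0 0; -10 28 0 0 0 0; -6 18 0 0 0 0; 0 0 0 0 0 0; 0 0 0 0 0 0; 0 0 0 0 0 0; 0 0 0 0 0 0'
python3 jw.py pics/w9.png
```

```text
t: 19.88
eef_pos: [480.2, -0.6, 120.2]
tcp_rot: [1.0, 0.021, -0.0, 0.0]
ft_force: [-0.5, -0.6, -1.3]
gripper_width: 50.0
[480.12949339  -0.54426875 120.19313819] 50.05568989644093 [ 9.998e-01  2.140e-02 -0.000e+00  1.000e-04]
25 369 z50 148.0 z95 149.3 [-26.1 -21.7  20.9  25.1] in mid -0.39 out mid -0.51
35 377 z50 148.0 z95 149.3 [-26.8 -23.1  22.   25.8] in mid -0.54 out mid -0.51
45 401 z50 148.1 z95 149.3 [-27.7 -23.8  22.8  26.3] in mid -0.52 out mid -0.68
55 416 z50 148.1 z95 149.6 [-28.2 -24.4  23.4  27.3] in mid -0.51 out mid -0.46
65 442 z50 148.2 z95 149.6 [-28.7 -25.   24.   27.6] in mid -0.53 out mid -0.58
75 472 z50 148.3 z95 149.6 [-29.3 -25.6  24.5  28. ] in mid -0.55 out mid -0.63
85 491 z50 148.3 z95 149.7 [-29.9 -25.9  24.8  28.7] in mid -0.59 out mid -0.6
95 445 z50 148.3 z95 149.6 [-30.1 -26.5  25.5  28.9] in mid -0.54 out mid -0.58
tip 103.66838804799838 expected top z 148.1931381895737
soap 1476 [564.28674483   3.44095383  48.58482966] ((564.1585693359375, 3.4379711151123047), 16.814430236816406)
```

View pics/w9.png

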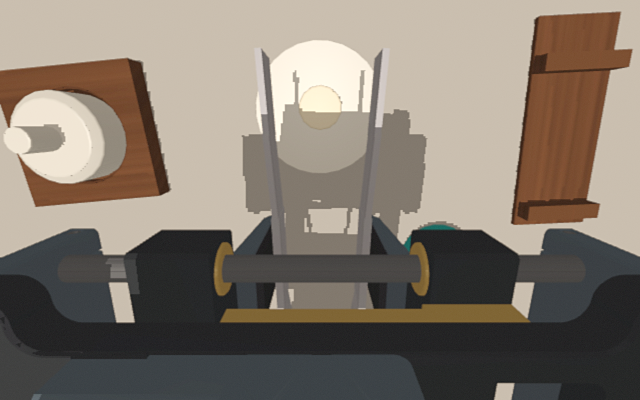

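The soap (320,107) sits between the jaws. Shift y by +0.9 and lower 97.

```bash
python3 -m crank '0 0.9 -30 0 0 0; 0 0 -30 0 0 0; 0 0 -15 0 0 0; 0 0 0 0 0 0; 0 0 0 0 0 0'
python3 jw.py pics/w10.png
python3 -c "
from h import *
grab('scene','pics/s10.png')
c=cv2.imread('pics/s10.png')[130:280,260:460]; cv2.imwrite('pics/s10c.png',cv2.resize(c,None,fx=4,fy=4,interpolation=cv2.INTER_CUBIC))"
```

```text
t: 20.55
eef_pos: [480.6, 0.8, 45.9]
tcp_rot: [1.0, 0.022, 0.001, 0.0]
ft_force: [-0.2, -0.6, -0.8]
gripper_width: 50.3
[480.74973582   0.78678467  46.07243458] 50.27006475345153 [9.998e-01 2.180e-02 9.000e-04 1.000e-04]
25 368 z50 73.7 z95 75.0 [-26.  -21.9  21.   25.2] in mid -0.48 out mid -0.42
35 370 z50 73.9 z95 75.2 [-26.7 -23.   22.1  25.8] in mid -0.44 out mid -0.47
45 393 z50 73.9 z95 75.2 [-27.5 -23.7  22.8  26.7] in mid -0.41 out mid -0.36
55 425 z50 74.0 z95 75.2 [-28.2 -24.4  23.5  27.3] in mid -0.46 out mid -0.44
65 439 z50 73.9 z95 75.3 [-28.5 -25.   24.1  27.8] in mid -0.44 out mid -0.37
75 467 z50 74.0 z95 75.4 [-29.3 -25.5  24.5  28.2] in mid -0.52 out mid -0.57
85 492 z50 74.1 z95 75.5 [-29.6 -26.   25.1  28.7] in mid -0.47 out mid -0.48
95 429 z50 74.1 z95 75.4 [-30.1 -26.5  25.6  28.9] in mid -0.46 out mid -0.6
tip 103.44612102495468 expected top z 74.0724345766408
soap 3131 [564.17011998   3.62383054  48.617063  ] ((563.557373046875, 3.597320556640625), 29.108644485473633)
```

View pics/w10.png

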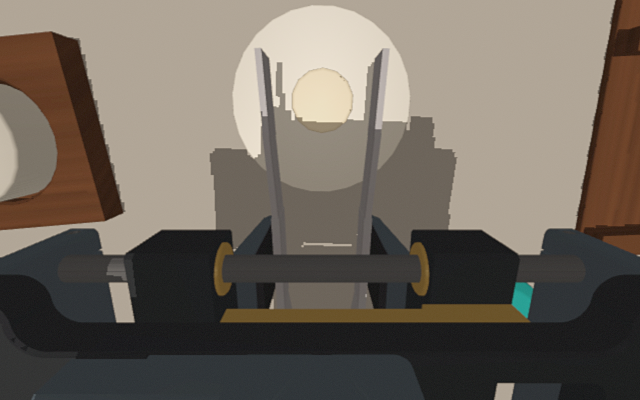

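View pics/s10c.png

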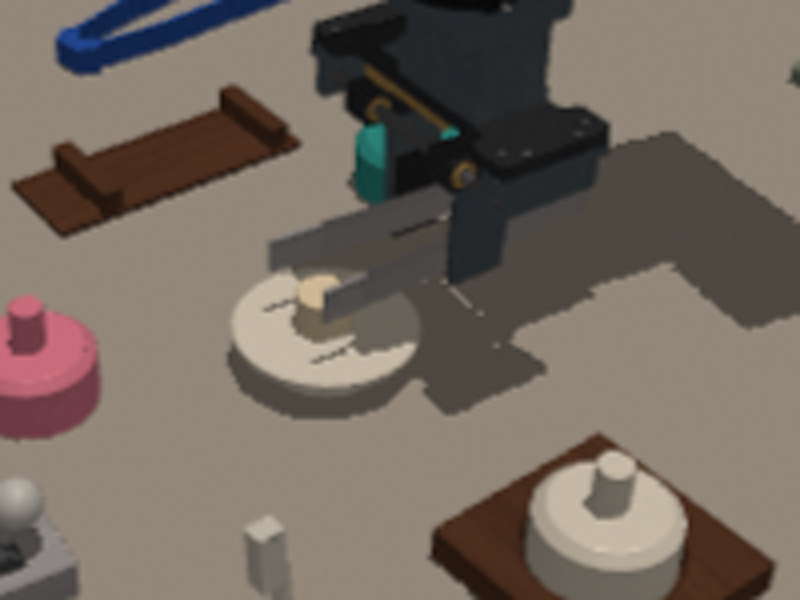

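The soap (322,100) is centred between the paddles in both views, and the lid is seated in the block. Lower 23 and close.

```bash
python3 -m crank '0 -0.4 -10 0 0 0; 0 0 -7 0 0 0; 0 0 -4 0 0 0; 0 0 -2 0 0 0; 0 0 0 0 0 0; 0 0 0 0 0 0; 0 0 0 0 0 0'
python3 -m crank '0 0 0 0 0 0; 0 0 0 0 0 0; 0 0 0 0 0 0; 0 0 0 0 0 0; 0 0 0 0 0 0; 0 0 0 0 0 0; 0 0 0 0 0 0; 0 0 0 0 0 0' 0.62 25
python3 jw.py pics/w11.png
```

```text
t: 21.52
eef_pos: [480.1, 0.5, 22.4]
tcp_rot: [1.0, 0.022, 0.0, 0.0]
ft_force: [0.3, 0.1, -0.5]
gripper_width: 50.2
t: 22.52
eef_pos: [480.0, 0.5, 22.3]
tcp_rot: [1.0, 0.022, 0.0, 0.0]
ft_force: [-0.1, 0.1, -0.1]
gripper_width: 41.3
[479.98139009   0.53257328  22.28406992] 40.720439686372515 [0.9998 0.0219 0.     0.    ]
25 328 z50 50.2 z95 51.4 [-20.  -16.5  15.3  19.2] in mid -0.61 out mid -0.41
35 333 z50 50.3 z95 51.6 [-20.3 -17.   16.   19.1] in mid -0.49 out mid -0.57
45 353 z50 50.3 z95 51.5 [-20.4 -17.1  16.1  19.4] in mid -0.52 out mid -0.5
55 367 z50 50.3 z95 51.7 [-20.6 -17.4  16.3  19.6] in mid -0.54 out mid -0.51
65 1076 z50 48.8 z95 51.2 [-20.7 -17.4 -14.3  19.7] in mid -15.87 out mid -0.48
75 1955 z50 48.8 z95 51.0 [-20.7  -0.1   0.4  19.6] in mid 0.12 out mid -0.56
85 1957 z50 48.8 z95 51.1 [-20.6  15.6  16.4  19.5] in mid 16.01 out mid -0.56
95 875 z50 48.9 z95 51.4 [-20.6 -17.5 -12.4  19.4] in mid -14.94 out mid -0.6
tip 103.57951060246668 expected top z 50.28406991928038
soap 5925 [563.58340396   3.67273387  48.98634342] ((561.7322387695312, 3.335256338119507), 29.342605590820312)
```

View pics/w11.png

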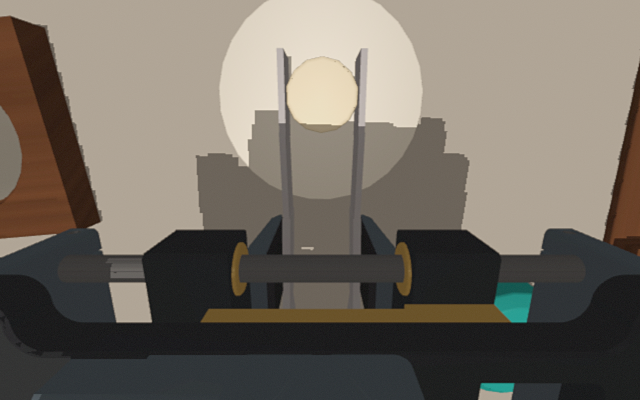

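The jaws are closed on the soap (322,95). Lift slowly.

```bash
python3 -m crank '0 0 0 0 0 0; 0 0 0 0 0 0; 0 0 0 0 0 0; 0 0 0 0 0 0; 0 0 2 0 0 0; 0 0 4 0 0 0; 0 0 6 0 0 0; 0 0 8 0 0 0; 0 0 10 0 0 0; 0 0 10 0 0 0; 0 0 0 0 0 0; 0 0 0 0 0 0'
python3 jw.py pics/w12.png
```

```text
t: 24.08
eef_pos: [479.7, 0.5, 62.2]
tcp_rot: [1.0, 0.022, -0.0, 0.0]
ft_force: [0.3, 0.4, -1.6]
gripper_width: 41.4
[479.63088321   0.52645602  62.04227691] 41.17440106848017 [ 9.998e-01  2.190e-02 -3.000e-04  0.000e+00]
25 329 z50 90.1 z95 91.3 [-19.9 -16.3  15.2  19.3] in mid -0.56 out mid -0.29
35 336 z50 90.1 z95 91.3 [-20.2 -16.9  16.   19.2] in mid -0.48 out mid -0.49
45 354 z50 90.1 z95 91.3 [-20.5 -17.2  16.1  19.3] in mid -0.52 out mid -0.6
55 366 z50 90.0 z95 91.3 [-20.7 -17.3  16.3  19.5] in mid -0.5 out mid -0.59
65 1073 z50 88.5 z95 90.9 [-20.9  13.2  16.2  19.8] in mid 14.73 out mid -0.55
75 1919 z50 88.4 z95 90.6 [-20.7  -0.1   0.4  19.5] in mid 0.13 out mid -0.58
85 1958 z50 88.4 z95 90.8 [-20.7 -17.5 -16.9  19.5] in mid -17.16 out mid -0.63
95 887 z50 88.5 z95 91.0 [-20.7 -17.5 -12.2  19.6] in mid -14.87 out mid -0.58
tip 103.56827177864902 expected top z 90.04227690838326
```

View pics/w12.png

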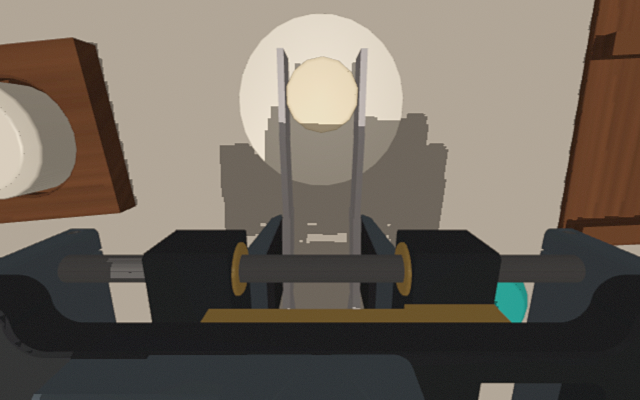

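The soap (322,95) has risen with the jaws: its top is at 88.5. Continue up.

```bash
python3 -m crank '0 0 6 0 0 0; 0 0 10 0 0 0; 0 0 12 0 0 0; 0 0 12 0 0 0; 0 0 12 0 0 0; 0 0 12 0 0 0; 0 0 10 0 0 0; 0 0 6 0 0 0; 0 0 0 0 0 0; 0 0 0 0 0 0; 0 0 0 0 0 0; 0 0 0 0 0 0'
python3 -m crank '0 0 0 0 0 0; 0 0 0 0 0 0; 0 0 0 0 0 0; 0 0 0 0 0 0'
python3 jw.py pics/w13.png | tail -4
python3 -c "
from h import *
im=grab('scene','pics/s13.png');w=cloud(im);z=w[...,2]
m=(z>70)&(z<85)&(np.hypot(w[...,0]-531,w[...,1]-219)<30);print('knob',w[m].mean(0),w[m][:,2].max());print(get_state()['dq'])"
```

```text
t: 25.62
eef_pos: [479.8, 0.5, 142.0]
tcp_rot: [1.0, 0.022, -0.0, 0.0]
ft_force: [-0.5, 0.4, -1.6]
gripper_width: 41.2
t: 26.12
eef_pos: [479.9, 0.5, 142.3]
tcp_rot: [1.0, 0.022, 0.0, 0.0]
ft_force: [0.2, -0.1, -2.1]
gripper_width: 40.9
75 1952 z50 168.5 z95 170.7 [-20.7  -0.1   0.3  19.6] in mid 0.12 out mid -0.54
85 1945 z50 168.5 z95 170.7 [-20.6 -17.5 -16.8  19.5] in mid -17.12 out mid -0.55
95 871 z50 168.6 z95 171.1 [-20.8 -17.5 -13.   19.7] in mid -15.23 out mid -0.54
tip 103.7725526439757 expected top z 170.28155062437207
knob [531.87935533 221.0972595   75.05227008] 77.26569305939779
[-0.00184881 -0.00078604  0.00046528 -0.00088384  0.0014572   0.00081604]
```

View pics/s13.png

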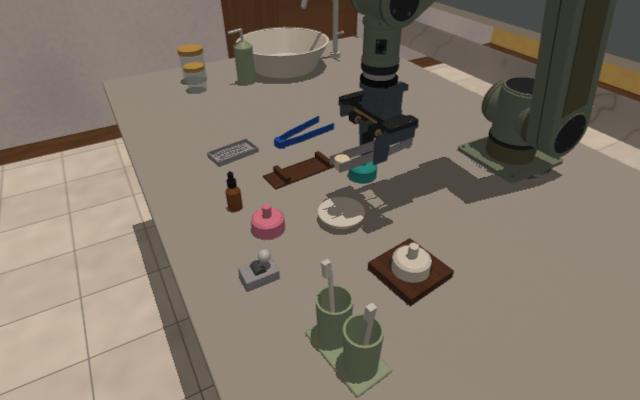

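The soap's top is at 168.5, so its underside is about 144 mm up, held in the tongs (343,160). The lid is in the block (411,262), the bystanders are unmoved and the arm is still. Handing in.

```bash
python3 -c "
from workcell import *
print(hand_in())"
```

```text
the job is handed in; nothing more can be done
None
```

I lifted the white lid by its knob and set it in the block's pocket. I then gripped the steel tongs, closed them on the soap and lifted it straight up. I handed the job in at about 26 s of the 64 s allowed, with the soap still held.

**Last checks:**
- **Soap:** its underside was about 144 mm above the counter, about 84 mm ahead of the tongs' origin. The grip was steady at about 41 mm and the arm was still.
- **Lid:** after release it measured flat and within about 1 mm of the block's centre. It met the floor with about 6 N at the expected height, and its surfaces read 1 to 2 mm low, as most camera heights did. In the final scene view it was still in place, with the knob within 3 mm by that camera.
- **Bystanders:** the toothbrush stand, dropper bottle, tweezer tray and demister switch all looked unmoved in the last picture; I did not measure them again.

No check failed. The only disagreement was 1 to 2 mm between cameras, which is within their calibration. Jaw force on the soap can't be read directly, so I judged it from the fingers stopping at about 41 mm and the soap rising with the jaws. The hand-in reports no verdict.

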